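# Set the lens on the optical rail to the index pointer

### The job

Slide the lens carriage, the middle one with the round ring, along the optical rail until its middle is directly opposite the tip of the pointed, cone-shaped marker beside the rail (not the ball-shaped marker), then let go of it. Leave the slit carriage and the screen carriage where they are.

Things in the scene. Friction and masses are not known exactly. Their poses are not given: they have to be found in the camera images.
- lens_carriage: Middle carriage on a fixed rail: dark base 64 mm across, 44 mm along the rail, upright black ring (60 mm, lens inside), black grip block on top. Origin: carriage middle, on the rail's top (24 mm above the bench); y along the rail, z up. Grip block 84 to 110 mm above origin, 28 mm across, 16 mm along the rail (ring also 16): pinch it along y from above. Slides 120 mm either way, friction 2 N.
- index_pointer: Fixed marker on the bench, on the robot's side of the rail, 52 mm high: square foot (30 mm) with a dark steel cone, 36 mm wide and 38 mm long, lying with its tip towards the rail. Origin: centre of the foot's underside, 72 mm from the rail's centre line; x along the cone (tip at x = 30 mm), y along the rail. A like foot with a 36 mm ball, on the lens carriage's other side, is not meant.
- slit_carriage: Carriage near the rail's left (+y) end: same base, black 60 mm square plate with a narrow upright slit, same grip block, top 134 mm above the bench. Origin (on the rail's centre line, like the lens carriage's) stays 90 mm or more from any place the lens carriage must go. It slides too; leave it.
- screen_carriage: Carriage near the rail's right (-y) end: same base, plain white plate 90 mm wide, 5 mm thick, top 132 mm above the bench. Origin (on the rail's centre line, like the lens carriage's) stays 90 mm or more from any place the lens carriage must go. It slides too; leave it.

How it is judged:
At the end, for the whole second after the job is handed in: The middle of the lens carriage stands within 12 mm of the pointer's tip, measured along the rail, and is at rest; the slit carriage and the screen carriage are within 10 mm of where they started (y of lens_carriage in the frame of index_pointer between -0.012 and 0.012 m and linear speed of lens_carriage below 0.01 m/s and distance of each of slit_carriage, screen_carriage from where it was at the start of the episode below 0.01 m); the robot touches nothing.
It fails at once if the slit carriage is moved by more than 10 mm (distance of slit_carriage from where it was at the start of the episode above 0.01 m).
It fails at once if the screen carriage is moved by more than 10 mm (distance of screen_carriage from where it was at the start of the episode above 0.01 m).
It also fails if it takes over 32 s, if anything falls off the work surface, if the arm or the gripper's body presses on something with over 40 N, if the wrist force passes 120 N, or if a joint passes its speed limit or range.

### The arm

A 7-joint arm with a two-finger parallel gripper is mounted at the origin on a cart in front of the work surface, level with it; the furniture and walls round the work are solid. World frame = base frame: x ahead of the robot, y to its left, z up, the work surface at z = 0. Lengths are in m, angles in rad, forces in N, time in s.
With the tool pointing down it reaches from about 0.35 to 0.775 m from the base axis. Payload 3.1 kg.
Tool frame: the origin (TCP) lies between the finger pads; the fingertips stand env.tips_ahead ahead of it and the grasp point (between the pads) lies 2 mm behind it (env.tips_ahead is the distance from the TCP to the fingertips, in m); z points along the fingers, y is the line along which they close (so a half turn about z gives the same grasp; the last joint's range is limited). The gripper opens to 85 mm and grips with 20 to 120 N. Pads are 22 mm wide; open, the fingers measure 114 mm over their backs; the gripper's body (76 mm by 85 mm) begins 54 mm behind the grasp point. The pads swing forward as they close: fully open they stand 13 mm farther back than shut.
Start: joints at [1.26, 0.311, 0.014, 1.512, -0.004, 1.319, -0.027], TCP at [0.146, -0.53, 0.248] pointing down, gripper open.
Joint ranges: [-2.7, 2.7], [-0.3, 1.91], [-1.27, 1.3], [0.12, 2.57], [-1.44, 4.58], [0.2, 2.03], [-3.05, 3.05]. Speed limits (rad/s): [2.79, 2.79, 3.14, 3.14, 3.14, 3.14, 3.14].

### API

Orientations are given as a rotation vector (axis times angle).
In Python, from rig import env gives the robot as it stands.
- The arm moves only by the shell command python3 -m crank 'ROWS'. ROWS is JSON, a list that holds one entry, the list of rows, each a list of 7 numbers: the shift along the tool's x, y, z normalised to -1 to 1, where 1 is 0.15 m, then the turn, a rotation vector about the tool's x, y, z normalised to -1 to 1, where 1 is 30 degrees, then the opening, from -1 (shut) to 1 (fully open), so that 0 is half open. A call has 1 to 12 rows; each row is the pose to reach, as a shift and turn from the pose commanded when the call began, along the tool's axes at that moment; what a row does not reach only later rows make up. A row lasts 1/10 s, in which the tool goes at most 50 mm and 8.59 degrees, less where a joint would pass 70% of its speed; a pose out of reach is approached as far as the arm can. A call with a number of a shift or a turn outside -1 to 1 is refused whole. A call with a gripper value outside its range is refused whole. The fingers move at their own pace and stop on an object; the grip force is fixed at half the most. Time passes only in rows, so rows that repeat a pose let the fingers close. It gives the time, the measured TCP pose, the force, the opening and the grip force at its end, in the units of the state.
- env.read_state(): the state, without advancing time (a new reading comes with each control period).
- env.camera(name): name is "scene" or "top" or "wrist"; returns the picture (420x560x3 uint8, red, green, blue); there is no depth.
- env.camera_model(name): a dict with "mtx" (3x3 intrinsics, pixels), "world_to_cam" (4x4, takes a point from world to camera coordinates). Camera axes: x right, y down, z forward; pixel columns grow to the right and rows downward; lengths in m; the calibration is good to about 2 mm. A picture is of the moment at which its call begins: read the wrist's pose just before it. camera_model takes no time and is no camera call; for the wrist camera it gives the pose at the moment of the call.
- env.close_job(): hands the job in; it is judged then, once.
The state is a dict: "clock": time; "q": joint angles; "joint_velocities": joint speeds; "tau": joint torques, N m; "ee_pos": TCP position; "tcp_rot": TCP orientation; "ft_force": force on the tool from outside, world axes, zero at the start; "wrist_torque": the same for the moment, N m; "gripper_width": finger opening in m; "grip_force": force on a finger pad.
Only numpy, scipy, OpenCV 4.12 (cv2) and the standard library are available. Lean on these libraries where they do the work, as an engineer would, in place of code of your own. Each camera call takes 0.05 s, during which the arm holds its last target. There are 200 camera calls.

## Working session

There is one attempt and no reset: what is moved stays moved. The work goes in short steps, Python scripts to look and compute and a shell command to move; the robot and the scene stay as the last step left them, time stands still between calls to the robot, and variables do not carry over. Pictures are saved under pics/ and viewed, at most 10 in all, crops included, and the job is handed in when it is done.

```bash
mkdir -p pics; ls
python3 - <<'E'
from rig import env
import cv2,numpy as np
s=env.read_state();print(s,env.tips_ahead)
for n in("scene","top"):
    im=env.camera(n);cv2.imwrite(f"pics/{n}0.png",im[:,:,::-1]);m=env.camera_model(n)
    print(n,np.round(m["mtx"],1).tolist(),np.round(m["world_to_cam"],3).tolist())
E
```

```text
pics
{'clock': 0.0, 'q': array([ 1.26031769,  0.31171526,  0.01400161,  1.51305714, -0.00438376,
        1.3192049 , -0.02718768]), 'joint_velocities': array([-1.09154991e-03, -7.65504166e-04, -2.07083833e-04, -2.21419308e-03,
        3.56410803e-04,  5.05688028e-05, -1.25037890e-03]), 'tau': array([-4.58342936e-05, -3.79915559e+01,  1.46187837e-01, -2.30589777e+01,
        1.20054776e-02,  1.36983689e-02, -4.49494351e-06]), 'ee_pos': array([ 0.14587389, -0.52958537,  0.24722674]), 'tcp_rot': array([-3.11095433e+00, -4.20747310e-01,  6.73314848e-04]), 'ft_force': array([-1.42021012, -0.91152433,  0.13583797]), 'wrist_torque': array([-0.00608559, -0.02892504,  0.06388495]), 'grip_force': 0.0, 'gripper_width': 0.08554975107410179} 0.017
scene [[447.2, 0.0, 286.0], [0.0, 447.2, 220.4], [0.0, 0.0, 1.0]] [[0.787, -0.617, 0.016, -0.387], [-0.362, -0.482, -0.798, 0.23], [0.5, 0.622, -0.603, 0.6], [0.0, 0.0, 0.0, 1.0]]
top [[428.0, 0.0, 278.2], [0.0, 428.0, 206.5], [0.0, 0.0, 1.0]] [[-0.009, -0.999, 0.043, 0.002], [-0.985, 0.002, -0.17, 0.54], [0.17, -0.044, -0.985, 0.797], [0.0, 0.0, 0.0, 1.0]]
```

View pics/top0.png

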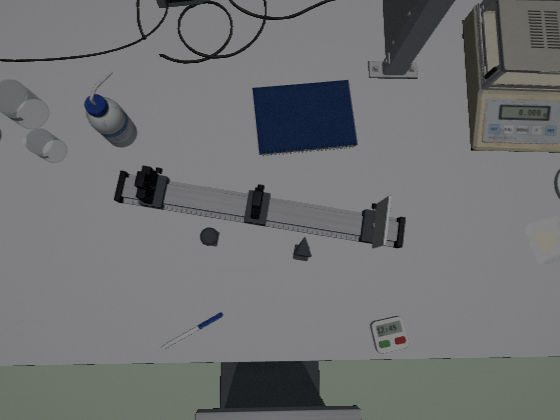

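View pics/scene0.png

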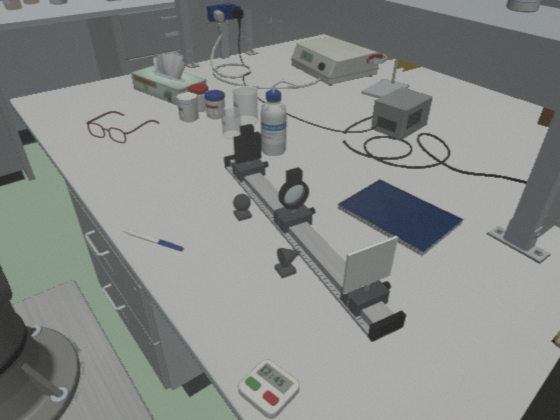

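The top view shows the rail running from (122,187) to (402,232). The lens base is near (257,207) with its grip near (259,188), the cone is near (304,245) with its tip about (305,236), and the ball is at (209,237). I'll zoom in on both views for exact pixels.

Run:
```python
import cv2,numpy as np
a=cv2.imread("pics/top0.png")[170:270,185:335]
b=cv2.imread("pics/scene0.png")[160:285,225:345]
a=cv2.convertScaleAbs(cv2.resize(a,None,fx=5,fy=5,interpolation=cv2.INTER_CUBIC),alpha=1.7)
cv2.imwrite("pics/top0c.png",a)
cv2.imwrite("pics/scene0c.png",cv2.convertScaleAbs(cv2.resize(b,None,fx=4.8,fy=4.8,interpolation=cv2.INTER_CUBIC),alpha=1.5))
```

```text
(no output)
```

View pics/top0c.png

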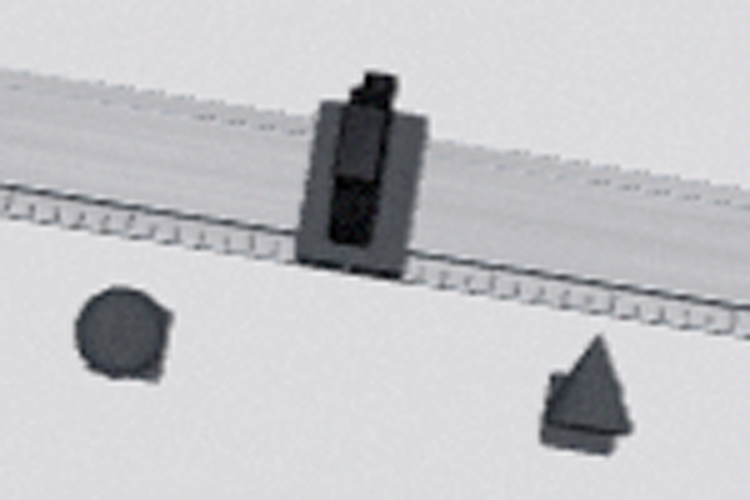

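View pics/scene0c.png

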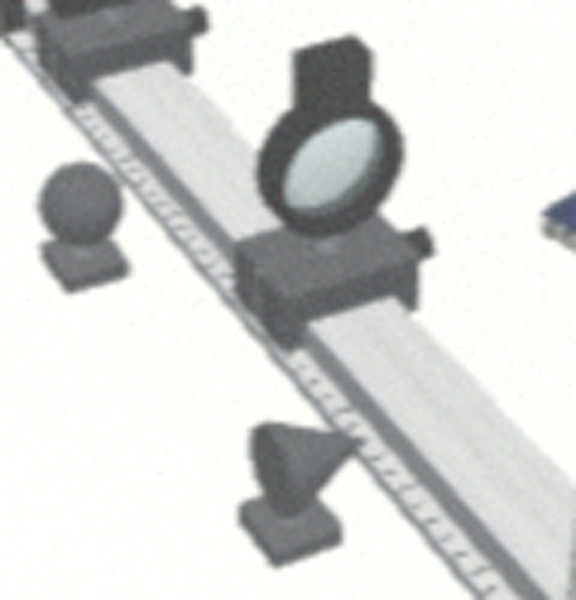

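The tip is at about (600,334) in the top crop and (362,441) in the scene crop. The grip's top face spans (343,105), (382,110), (378,181), (338,176) in the top crop and is centred near (333,48) in the scene crop. I'll triangulate those, and take the rail direction from the dark rail edge.

```bash
cat > h.py <<'E'
import numpy as np,cv2
from rig import env
def ray(n,p,m=None):
    m=m or env.camera_model(n);T=np.array(m["world_to_cam"]);R=T[:3,:3]
    d=R.T@np.linalg.solve(m["mtx"],[p[0],p[1],1]);return -R.T@T[:3,3],d/np.linalg.norm(d)
def plane(n,p,z,m=None):
    c,d=ray(n,p,m);return c+d*(z-c[2])/d[2]
def tri(r1,r2):
    A=np.stack([r1[1],-r2[1]],1);t=np.linalg.lstsq(A,r2[0]-r1[0],rcond=None)[0]
    a,b=r1[0]+t[0]*r1[1],r2[0]+t[1]*r2[1];return (a+b)/2,np.linalg.norm(a-b)
T=lambda u,v:(185+u/5-.4,170+v/5-.4)
S=lambda u,v:(225+u/4.8-.4,160+v/4.8-.4)
E
python3 - <<'E'
from h import *
np.set_printoptions(precision=4,suppress=True)
tip,e=tri(ray("top",T(600,334)),ray("scene",S(362,441)));print("tip",tip,e)
g,e=tri(ray("top",T(360,143)),ray("scene",S(333,49)));print("grip",g,e)
# rail edge line, top camera
p=[plane("top",T(*q),.024) for q in((0,186),(300,235),(412,253),(750,308))]
d=p[3]-p[0];d/=np.linalg.norm(d);print("rail dir (edge)",d,np.degrees(np.arctan2(d[1],d[0])))
for q in p:print(q)
n=[plane("top",T(*q),.0) for q in((0,72),(750,190))];print(np.degrees(np.arctan2(*(n[1]-n[0])[[1,0]])))
print("grip corners",[plane("top",T(*q),g[2])[:2] for q in((343,105),(382,110),(378,181),(338,176))])
print("base far/near edge z~.05",[plane("top",T(*q),.054)[:2] for q in((318,101),(429,117),(405,268),(300,258))])
for c in (g,): print("shift along rail",(tip-c)@d)
E
```

```text
tip [ 0.4821 -0.0528  0.0325] 0.0008893513106989085
grip [0.5403 0.0413 0.1335] 4.626927438722054e-05
rail dir (edge) [-0.165  -0.9863  0.    ] -99.49639963786997
[0.5439 0.186  0.024 ]
[0.5238 0.0661 0.024 ]
[0.5164 0.0212 0.024 ]
[ 0.4936 -0.1148  0.024 ]
-99.145071985752
grip corners [array([0.554 , 0.0473]), array([0.5522, 0.0335]), array([0.5267, 0.0349]), array([0.5285, 0.049 ])]
base far/near edge z~.05 [array([0.5723, 0.0582]), array([0.5659, 0.0148]), array([0.5063, 0.0244]), array([0.5103, 0.065 ])]
shift along rail 0.10239408570482665
```

```bash
R='[0.89,-0.74,0,0,0,0,1]'; python3 -m crank '[[[0.89,-0.74,0,0,0,0,1],[0.89,-0.74,0,0,0,0,1],[0.89,-0.74,0,0,0,0,1],[0.89,-0.74,0,0,0,0,1],[0.89,-0.74,0,0,0,0,1],[0.89,-0.74,0,0,0,0,1]]]'
python3 -m crank '[[[0.89,-0.74,0,0,0,0,1],[0.89,-0.74,0,0,0,0,1],[0.89,-0.74,0,0,0,0,1],[0.89,-0.74,0,0,0,0,1],[0.89,-0.74,0,0,0,0,1],[0.89,-0.74,0,0,0,0,1]]]'
```

```text
clock: 0.7
ee_pos: [0.2451, -0.3877, 0.2481]
tcp_rot: [3.113, 0.423, -0.001]
ft_force: [-0.1, -0.7, -0.8]
gripper_width: 0.0855
grip_force: 0.0
clock: 1.3
ee_pos: [0.3438, -0.247, 0.2481]
tcp_rot: [3.113, 0.418, -0.002]
ft_force: [0.0, -0.2, -0.8]
gripper_width: 0.0854
grip_force: 0.0
```

```bash
python3 -m crank '[[[0.89,-0.75,0,0,0,0,1],[0.89,-0.75,0,0,0,0,1],[0.89,-0.75,0,0,0,0,1],[0.89,-0.75,0,0,0,0,1],[0.89,-0.75,0,0,0,0,1],[0.89,-0.75,0,0,0,0,1]]]'
python3 -m crank '[[[0.89,-0.75,0,0,0,0.83,1],[0.89,-0.75,0,0,0,0.83,1],[0.89,-0.75,0,0,0,0.83,1],[0.89,-0.75,0,0,0,0.83,1],[0.89,-0.75,0,0,0,0.83,1],[0.89,-0.75,0,0,0,0.83,1],[0.89,-0.75,0,0,0,0.83,1]]]'
python3 - <<'E'
from h import *
from scipy.spatial.transform import Rotation as Ro
s=env.read_state();m=env.camera_model("wrist");im=env.camera("wrist");cv2.imwrite("pics/w1.png",im[:,:,::-1])
R=Ro.from_rotvec(s["tcp_rot"]).as_matrix();print(R.round(3),s["ee_pos"])
print("tool shift/0.15 to grip:",(R.T@(np.array([.5403,.0413,.120])-s["ee_pos"])/.15).round(3))
for n,p in(("grip",[.5403,.0413,.1335]),("tip",[.4821,-.0528,.0325])):
    c=np.array(m["world_to_cam"])@[*p,1];c=m["mtx"]@c[:3];print(n,c[:2]/c[2])
E
```

```text
clock: 1.9
ee_pos: [0.4429, -0.1042, 0.2479]
tcp_rot: [3.113, 0.415, -0.002]
ft_force: [0.3, -0.2, -0.3]
gripper_width: 0.0855
grip_force: 0.0
clock: 2.6
ee_pos: [0.5419, 0.0384, 0.2478]
tcp_rot: [3.127, -0.268, -0.002]
ft_force: [0.4, -0.3, -1.2]
gripper_width: 0.0854
grip_force: 0.0
[[ 0.985 -0.17  -0.001]
 [-0.17  -0.985 -0.003]
 [-0.001  0.003 -1.   ]] [0.54192086 0.03841584 0.24779555]
tool shift/0.15 to grip: [-0.013 -0.02   0.852]
grip [279.02753857 214.62587514]
tip [379.21465864 224.86805735]
```

View pics/w1.png

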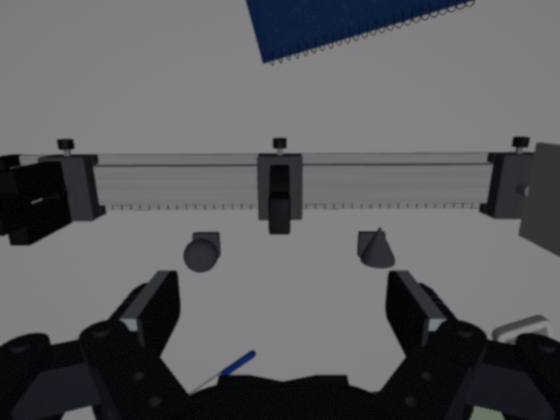

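The wrist view is square with the rail. The grip's top is centred at (280,212) and the cone tip is at (379,227), within about 3 px of my predictions. Next I descend, close and check the grasp.

```bash
python3 -m crank '[[[-0.01,-0.02,0.3,0,0,0,1],[-0.01,-0.02,0.5,0,0,0,1],[-0.01,-0.02,0.7,0,0,0,1],[-0.01,-0.02,0.85,0,0,0,1],[-0.01,-0.02,0.85,0,0,0,1],[-0.01,-0.02,0.85,0,0,0,1]]]'
python3 -m crank '[[[0,0,0,0,0,0,-1],[0,0,0,0,0,0,-1],[0,0,0,0,0,0,-1],[0,0,0,0,0,0,-1],[0,0,0,0,0,0,-1],[0,0,0,0,0,0,-1],[0,0,0,0,0,0,-1],[0,0,0,0,0,0,-1],[0,0,0,0,0,0,-1],[0,0,0,0,0,0,-1]]]'
python3 - <<'E'
from h import *
from scipy.spatial.transform import Rotation as Ro
s=env.read_state();R=Ro.from_rotvec(s["tcp_rot"]).as_matrix()
d=np.array([-.163,-.9866,0])
print(s["ee_pos"],s["gripper_width"]);print("to go along rail",(np.array([.4821,-.0528,0])-s["ee_pos"])@d)
print((R.T@d).round(4))
E
```

```text
clock: 3.25
ee_pos: [0.5412, 0.0439, 0.1213]
tcp_rot: [3.13, -0.264, 0.0]
ft_force: [0.5, 0.4, 0.4]
gripper_width: 0.0855
grip_force: 0.0
clock: 4.25
ee_pos: [0.5415, 0.0453, 0.1214]
tcp_rot: [3.13, -0.26, 0.001]
ft_force: [-1.1, -0.8, 5.1]
gripper_width: 0.0155
grip_force: 60.1
[0.54147879 0.04534697 0.12137419] 0.015471578050393986
to go along rail 0.10651054274371832
[2.3e-03 1.0e+00 6.0e-04]
```

```bash
python3 -m crank '[[[0,0.07,0,0,0,0,-1],[0,0.15,0,0,0,0,-1],[0,0.23,0,0,0,0,-1],[0,0.31,0,0,0,0,-1],[0,0.39,0,0,0,0,-1],[0,0.47,0,0,0,0,-1],[0,0.55,0,0,0,0,-1],[0,0.62,0,0,0,0,-1],[0,0.68,0,0,0,0,-1],[0,0.71,0,0,0,0,-1],[0,0.71,0,0,0,0,-1],[0,0.71,0,0,0,0,-1]]]'
python3 - <<'E'
from h import *
s=env.read_state();d=np.array([-.163,-.9866,0])
print((np.array([.4821,-.0528,0])-s["ee_pos"])@d)
im=env.camera("wrist");cv2.imwrite("pics/w2.png",im[:,:,::-1])
im=env.camera("top")[170:290,185:335];cv2.imwrite("pics/top2.png",cv2.convertScaleAbs(cv2.resize(im,None,fx=5,fy=5,interpolation=2),alpha=1.7)[:,:,::-1])
E
```

```text
clock: 5.45
ee_pos: [0.5235, -0.0616, 0.1214]
tcp_rot: [3.129, -0.262, 0.001]
ft_force: [-1.2, 0.1, 7.3]
gripper_width: 0.0149
grip_force: 60.3
-0.001932610921397317
```

View pics/w2.png

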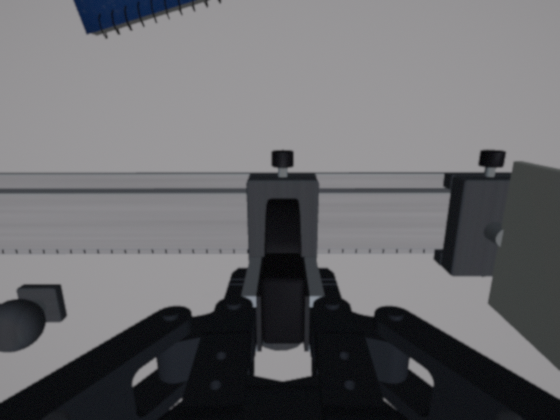

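The carriage came along with the gripper, and the pads hold the grip at (283,300), but the fingers hide the cone. I'll open, retreat upwards and check.

```bash
python3 -m crank '[[[0,0,0,0,0,0,1],[0,0,0,0,0,0,1],[0,0,0,0,0,0,1],[0,0,0,0,0,0,1],[0,0,0,0,0,0,1],[0,0,0,0,0,0,1],[0,0,0,0,0,0,1],[0,0,0,0,0,0,1],[0,0,0,0,0,0,1]]]'
python3 -m crank '[[[0,0,-0.2,0,0,0,1],[0,0,-0.5,0,0,0,1],[0,0,-0.8,0,0,0,1],[0,0,-0.9,0,0,0,1],[0,0,-0.9,0,0,0,1],[0,0,-0.9,0,0,0,1]]]'
python3 - <<'E'
from h import *
s=env.read_state();m=env.camera_model("wrist");import pickle;pickle.dump(m,open("m3.pkl","wb"))
im=env.camera("wrist");cv2.imwrite("pics/w3.png",cv2.convertScaleAbs(cv2.resize(im[120:320,160:420],None,fx=3,fy=3,interpolation=2),alpha=1.7)[:,:,::-1])
E
```

```text
clock: 6.45
ee_pos: [0.5237, -0.0593, 0.1208]
tcp_rot: [3.131, -0.26, 0.0]
ft_force: [0.3, -0.6, 0.8]
gripper_width: 0.0852
grip_force: 0.0
clock: 7.05
ee_pos: [0.5232, -0.0593, 0.2552]
tcp_rot: [3.131, -0.26, -0.001]
ft_force: [-0.5, 0.5, -0.5]
gripper_width: 0.085
grip_force: 0.0
```

View pics/w3.png

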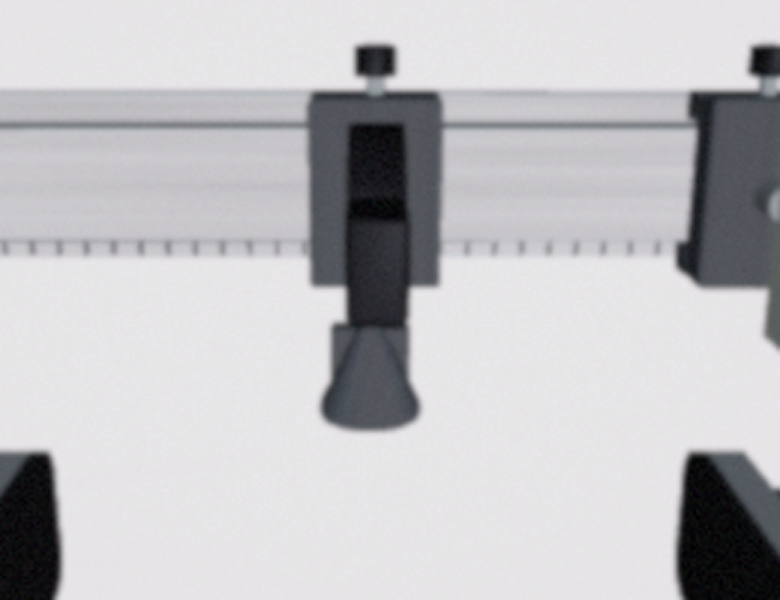

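The lens base (columns 309–441 of the crop, middle 375) lines up with the cone's axis at 370. That is about 2 mm off, well inside 12 mm, and the gripper is clear.

```bash
python3 -c "
from rig import env
print(env.close_job())"
```

```text
the job is handed in; nothing more can be done
None
```

I slid the lens carriage opposite the cone's tip (about 2 mm off in the last wrist view), released it without touching the slit or screen carriages, and handed the job in at about 7 s; no verdict came back.

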